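Lock the T-stud into the clamping fixture

ROBOT

A 6-joint arm with a two-finger parallel gripper is mounted at the origin on a cart in front of the work surface, level with it; the furniture and walls round the work are solid. World frame = base frame: x ahead of the robot, y to its left, z up, the work surface at z = 0. Lengths are in m, angles in degrees, forces in N, time in s.
With the tool pointing down it reaches from about 0.4 to 0.825 m from the base axis. Payload 7 kg.
Tool frame: the origin (TCP) lies midway between the tips of the shut fingers; the grasp point (between the pads) lies 19 mm behind it; z points along the fingers, y is the line along which they close (so a half turn about z gives the same grasp; the last joint's range is limited). The gripper opens to 88 mm and grips with 3 to 60 N. Pads are 19 mm wide; open, the fingers measure 130 mm over their backs; the gripper's body (78 mm by 193 mm) begins 47 mm behind the grasp point.
Start: joints at [-49.555, 20.546, 0.682, 0, -70.136, -16.507], TCP at [0.274, -0.617, 0.227] pointing down, gripper open.
Joint ranges: [-176.03, 176.03], [-82.01, 121.73], [-58.28, 71.71], [-173.87, 95.51], [-174.79, -0.11], [-173.66, 173.66]. Speed limits (degrees/s): [136.94, 136.94, 172.46, 180, 180, 180].

INTERFACE

Orientations are given as [roll, pitch, yaw] about the fixed x, y, z axes, in that order (R = Rz(yaw) Ry(pitch) Rx(roll)).
In Python, from plant import telemetry, viewer, workorder gives the robot as it stands. The module is installed in compiled form; this text tells all that it offers.
- The arm moves only by the tool carry_out, never from a script. Its argument "rows" is a list of rows, each a list of 6 numbers: the shift along the tool's x, y, z in m, then the turn, a rotation vector about the tool's x, y, z in rad. In form: [[tx, ty, tz, ax, ay, az], ...]. A call has 1 to 8 rows; each row is the pose to reach, as a shift and turn from the pose commanded when the call began, along the tool's axes at that moment; what a row does not reach only later rows make up. A row lasts 1/8 s, in which the tool goes at most 62.5 mm and 10.7 degrees, less where a joint would pass 70% of its speed; a pose out of reach is approached as far as the arm can. A call with a gripper value outside its range is refused whole. "grip" is the gripper's target within -1 to 1 (fully open at 1, half-way at 0, shut at -1), set as the call begins (left out, the last holds). The fingers move at their own pace and stop on an object; the grip force is fixed at half the most. Time passes only in rows, so rows that repeat a pose let the fingers close. It gives the time, the measured TCP pose, the force, the opening and the grip force at its end, in the units of the state.
- telemetry.get_obs(): the state, without advancing time (a new reading comes with each control period).
- viewer.snapshot(name): name is "scene" or "top" or "wrist"; returns the picture (400x640x3 uint8, red, green, blue); there is no depth.
- viewer.camera_info(name): a dict with "intrinsics" (3x3 intrinsics, pixels), "extrinsics" (4x4, takes a point from camera to world coordinates); the wrist camera has in their place "tool_from_camera" (4x4, takes a point from camera to tool coordinates, whose origin is the TCP and whose axes are the flange's). Camera axes: x right, y down, z forward; pixel columns grow to the right and rows downward; lengths in m; the calibration is good to about 2 mm. A picture is of the moment at which its call begins: read the wrist's pose just before it. camera_info takes no time and is no camera call.
- workorder.close_job(): hands the job in; it is judged then, once.
The state is a dict: "clock": time; "joint_pos": joint angles; "qvel": joint speeds; "tau": joint torques, N m; "tool_pos": TCP position; "orientation": TCP orientation; "force": force on the tool from outside, world axes, zero at the start; "moment": the same for the moment, N m; "opening": finger opening in m; "gripper_force": force on a finger pad.
Only numpy, scipy, OpenCV 4.12 (cv2) and the standard library are available. Lean on these libraries where they do the work, as an engineer would, in place of code of your own. Each camera call takes 0.05 s, during which the arm holds its last target. There are 200 camera calls.

TASK

Take the T-stud out of the wooden stand and fit it into the clamping fixture: pass its T-head through the slot in the fixture's top plate, push it down against the spring until its collar lands, give it a quarter turn and let it rise, so that it stays locked upright with its T-head seated crosswise under the plate. The plate's exact place has to be found by feel or by eye; touch and press gently (about 10 N is enough, never 40 N) and leave the things standing around where they are.

Things in the scene. Friction and masses are not known exactly. Their poses are not given: they have to be found in the camera images.
- toggle: the T-stud, about 90 g, loose, upright in the stand. Origin: centre of the underside of its T-head; own z up the stud, own y along the T-head; a half turn about z makes no difference. mm above origin: steel T-head 9 (x) x 30 (y), 0 to 6; stem 9 diameter to 18.5; round collar 40 diameter, 18.5 to 23.5; hub 18 diameter to 37.5; black bar handle on top, 36 to 62
- toggle_grip (a point): centre of the stud's black bar handle, 52 mm above the stud's origin, axes as the stud's. The bar is 14 (x) x 44 (y) x 26 mm, parallel to the T-head; grip it across its 14 mm
- fixture: clamping fixture fixed to the bench: grey hollow base 124 x 84 mm (x, y), feet 100 mm over y; origin at the centre of its underside. On top a steel plate 100 x 70 mm, upper face 56 mm above the origin, 6 mm thick at its slot. The slot is 34 mm long along the fixture's y and 12 mm wide along its x, with 1 mm chamfers. Two screw heads 4 mm high, 37 mm either side of the slot in x
- fixture_mid (a point): point over the middle of the base at the plate's upper face, axes as the fixture's. The plate is clamped off centre: the slot's middle lies anywhere within 10 mm of this point, either way along the fixture's x (0 in y). The offset is not reported and must be felt or seen; the plate stays put during the work
- fixture_landed (a point): 37.5 mm above the fixture's origin: height of the stud's origin with its collar landed on the plate. The T-head is then 2.5 mm clear below the pocket edges and turns either way. A spring plunger under the slot pushes up on the T-head from 9 mm below the plate's upper face on, with 3 N plus 0.5 N per mm; unturned, it lifts the stud again
- fixture_locked (a point): 44 mm above the fixture's origin: height of the stud's origin when locked, its y axis then along the fixture's x. The T-head has risen 6.5 mm from landed, into a cross pocket in the plate's underside, 13 mm wide (y), 4 mm deep, along x through the slot's middle; the spring keeps the stud upright there when let go
- stand: wooden stand 80 x 80 x 40 mm, fixed, origin at the centre of its underside; the stud hangs by its collar on top of a 34 mm bore in its middle, the T-head inside the bore, the stud's origin 21.5 mm above the bench. The bench vise, up to 175 mm high, stands between stand and fixture: carry the stud over it
- fuse_pack: bystander: small cardboard pack 51 x 70 x 35 mm beyond the stand, loose, origin at the centre of its underside
- screw_jar: bystander: clear jar with red lid, 66 mm diameter, 96 mm high, beyond the fixture, loose, origin at the centre of its underside
- spanner: bystander: spanner 166 x 27 x 8 mm lying beyond the fixture, loose, origin at the centre of its underside
There are look-alikes about, which are no part of the job. There is more than one size of the toggle; the job needs the smaller.

How it is judged (in metres and radians):
On the way:
1. the T-head has gone through the slot and is pressed down on the spring (z of toggle in the frame of fixture below 0.0425 m and angle between the y axis of toggle and the y axis of fixture, either way round below 0.25 rad and horizontal distance between toggle and fixture_mid below 0.016 m), for 0.1 s.
At the end, for the whole second after the job is handed in: the stud stands locked in the fixture by itself: T-head under the plate and seated up in its pocket (the stud's origin 42 to 46 mm above the fixture's), turned a quarter turn to the slot (within 15 degrees), upright within 7 degrees, at rest (z of toggle in the frame of fixture between 0.042 and 0.046 m and angle between the y axis of toggle and the x axis of fixture, either way round below 0.26 rad and horizontal distance between toggle and fixture_mid below 0.016 m and angle between toggle's own z axis and vertical below 0.12 rad and linear speed of toggle below 0.02 m/s); the robot touches nothing.
It fails at once if the stud is pressed or levered against the fixture with more than 40 N (contact force between toggle and fixture above 40 N).
It fails at once if the fingers push on the fixture with more than 40 N (contact force between the fingers and fixture above 40 N).
It fails at once if the fuse pack is moved by more than 2 cm (distance of fuse_pack from where it was at the start of the episode above 0.02 m).
It fails at once if the screw jar is moved by more than 2 cm (distance of screw_jar from where it was at the start of the episode above 0.02 m).
It fails at once if the spanner is moved by more than 2 cm (distance of spanner from where it was at the start of the episode above 0.02 m).
It also fails if it takes over 64 s, if anything falls off the work surface, if the arm or the gripper's body presses on something with over 40 N, if the wrist force passes 120 N, or if a joint passes its speed limit or range.

## Working session

There is one attempt and no reset: what is moved stays moved. The work goes in short steps, Python scripts to look and compute and a tool call to move; the robot and the scene stay as the last step left them, time stands still between calls to the robot, and variables do not carry over. Pictures are saved under pics/ and viewed, at most 10 in all, crops included, and the job is handed in when it is done.

Besides the shell and the picture viewer there is one more tool, called after ">>>" as name([rows], argument=value, ...), one row to a line, values as JSON. carry_out: Moves the arm, as the interface text tells. Its arguments: {"type":"object","properties":{"rows":{"type":"array"},"grip":{"type":"number"}},"required":["rows"]}

```bash
mkdir -p pics; cat > h.py <<'E'
import numpy as np, cv2
from scipy.spatial.transform import Rotation as R
from plant import telemetry, viewer, workorder
def tool():
    o=telemetry.get_obs(); T=np.eye(4); T[:3,3]=o["tool_pos"]; T[:3,:3]=R.from_euler('xyz',o["orientation"],degrees=True).as_matrix(); return T,o
def shot(n):
    T,o=tool(); im=viewer.snapshot(n); c=viewer.camera_info(n)
    E=T@np.array(c["tool_from_camera"]) if n=="wrist" else np.array(c["extrinsics"])
    return im,np.array(c["intrinsics"]),E
def ray(K,E,u,v,z):
    d=E[:3,:3]@np.linalg.solve(K,[u,v,1]); p=E[:3,3]; return p+d*(z-p[2])/d[2]
def proj(K,E,P):
    p=np.linalg.inv(E)@np.append(P,1); q=K@p[:3]; return q[:2]/q[2]
def save(n,im): cv2.imwrite("pics/"+n+".png",im[...,::-1])
E
python3 - <<'E'
from h import *
for n in("top","scene"):
    im,K,E=shot(n); save(n+"0",im); np.savez(n+"0",im=im,K=K,E=E); print(n,K.round(1).tolist(),E.round(3).tolist())
print(viewer.camera_info("wrist")); print(telemetry.get_obs())
E
```

```text
top [[410.3, 0.0, 313.7], [0.0, 410.3, 200.1], [0.0, 0.0, 1.0]] [[0.025, -0.991, 0.135, 0.406], [-1.0, -0.027, -0.013, -0.109], [0.017, -0.134, -0.991, 1.055], [0.0, 0.0, 0.0, 1.0]]
scene [[365.0, 0.0, 320.2], [0.0, 365.0, 200.7], [0.0, 0.0, 1.0]] [[0.495, -0.514, 0.7, -0.08], [-0.868, -0.279, 0.41, -0.482], [-0.015, -0.811, -0.585, 0.596], [0.0, 0.0, 0.0, 1.0]]
{'intrinsics': array([[348.56844015,   0.        , 322.92628679],
       [  0.        , 348.56844015, 199.75250639],
       [  0.        ,   0.        ,   1.        ]]), 'tool_from_camera': array([[-2.89748217e-04, -9.63465927e-01, -2.67830776e-01,
         7.15844258e-02],
       [ 9.99999957e-01, -2.65194268e-04, -1.27851488e-04,
         1.18879649e-04],
       [ 5.21533655e-05, -2.67830801e-01,  9.63465962e-01,
        -1.58210916e-01],
       [ 0.00000000e+00,  0.00000000e+00,  0.00000000e+00,
         1.00000000e+00]])}
{'clock': 0.1, 'joint_pos': array([-4.95541938e+01,  2.05856304e+01,  6.38001718e-01, -1.58007055e-02,
       -7.01361037e+01, -1.65087464e+01]), 'qvel': array([ 0.1035528 , -0.11667886,  0.12023741,  0.11778464, -0.02673332,
        0.05719962]), 'tau': array([-1.88833433e-04, -5.84163308e+01,  2.93753600e+01,  7.01551706e+00,
        1.01908366e-02, -4.38563711e-05]), 'tool_pos': array([ 0.27367127, -0.61654639,  0.22573391]), 'orientation': array([ 1.79915498e+02, -9.55327616e-03, -1.56068313e+02]), 'force': array([0.49345653, 0.8033904 , 0.77291175]), 'moment': array([-0.01897798, -0.0056803 ,  0.02137474]), 'gripper_force': 0.0, 'opening': 0.08792494542141116}
```

View pics/top0.png

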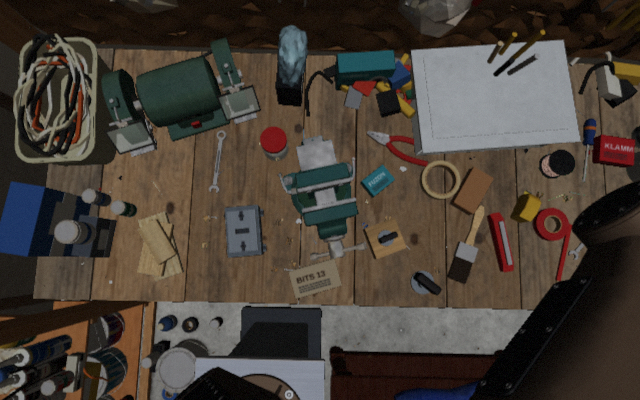

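View pics/scene0.png

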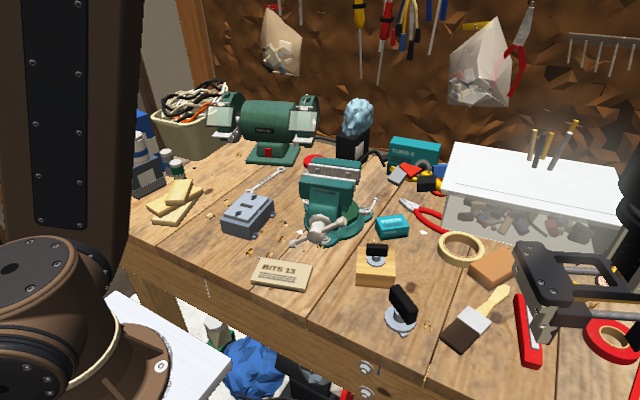

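The top view shows the stand with the stud at about (386,238), the larger loose look-alike at (427,283), the fixture at (243,231), and the vise between them at (325,200). The scene view agrees: stud in the stand at (376,258), fixture at (248,215).

```bash
python3 - <<'E'
from h import *
d=np.load("top0.npz"); im,K,E=d["im"],d["K"],d["E"]
a=cv2.resize(im[195:265,205:275],None,fx=5,fy=5,interpolation=cv2.INTER_CUBIC)
b=cv2.resize(im[203:273,351:421],None,fx=5,fy=5,interpolation=cv2.INTER_CUBIC)
save("crop0",np.hstack([a,b]))
def near(mask,c,r=40):
    m=np.zeros_like(mask); m[c[1]-r:c[1]+r,c[0]-r:c[0]+r]=mask[c[1]-r:c[1]+r,c[0]-r:c[0]+r]
    n,l,s,ce=cv2.connectedComponentsWithStats(m.astype(np.uint8)); 
    k=1+np.argmax(s[1:,4]); return max(cv2.findContours((l==k).astype(np.uint8),0,2)[0],key=cv2.contourArea)
def rect(name,c,z):
    bx=cv2.boxPoints(cv2.minAreaRect(c)); P=np.array([ray(K,E,*p,z) for p in bx])[:,:2]
    e=P[1]-P[0],P[2]-P[1]; print(name,bx.round(1).tolist(),"ctr",P.mean(0).round(4),"sz",[round(float(np.linalg.norm(x)),4) for x in e],"ang",[round(float(np.degrees(np.arctan2(x[1],x[0]))),1) for x in e])
g=im.astype(int); dark=g.max(2)<45
rect("bar",near(dark,(387,238),14),.0835)
hsv=cv2.cvtColor(im,cv2.COLOR_RGB2HSV)
print(hsv[231,243],hsv[215,236],hsv[245,385],hsv[250,378])
wood=((hsv[...,0]>8)&(hsv[...,0]<22)&(hsv[...,2]>125))
rect("stand",near(wood,(386,238),24),.04)
grey=(hsv[...,0]>100)&(hsv[...,0]<135)&(hsv[...,1]>25)&(hsv[...,2]>60)
rect("fix",near(grey,(243,231),32),.05)
E
```

```text
bar [[377.6000061035156, 237.6999969482422], [394.8999938964844, 230.3000030517578], [397.20001220703125, 235.89999389648438], [380.0, 243.3000030517578]] ctr [ 0.455  -0.2988] sz [0.045, 0.0142] ang [-65.6, -156.6]
[113  50  46] [106  35 110] [120   3  93] [ 18 120 127]
stand [[371.1000061035156, 243.5], [399.6000061035156, 231.3000030517578], [406.1000061035156, 246.6999969482422], [377.70001220703125, 258.8999938964844]] ctr [ 0.437  -0.3103] sz [0.0775, 0.0407] ang [-65.6, -156.6]
fix [[224.10000610351562, 207.6999969482422], [257.20001220703125, 204.89999389648438], [261.20001220703125, 253.8000030517578], [228.10000610351562, 256.6000061035156]] ctr [0.4627 0.049 ] sz [0.0813, 0.12] ang [-83.6, -172.8]
```

View pics/crop0.png

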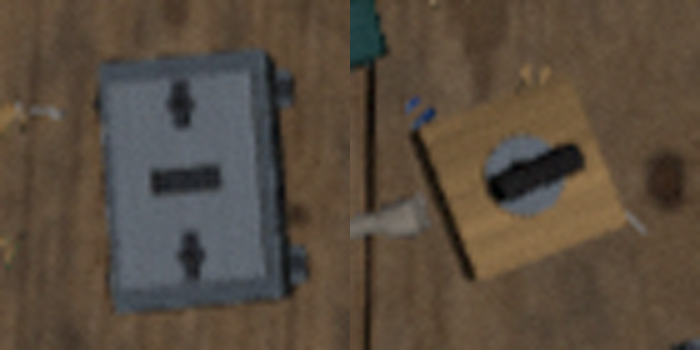

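Checks out: the bar measures 45 x 14 mm at (0.455, -0.299), running at -65.6°. The fixture measures about 120 x 81 mm at (0.463, 0.049), with its x axis at about 7°. I'll move over the stand for a closer look.

>>> carry_out([
  [-0.037,0.027,-0.001,0,0,-0.18],
  [-0.074,0.054,-0.001,0,0,-0.36],
  [-0.11,0.081,-0.002,0,0,-0.54],
  [-0.147,0.108,-0.002,0,0,-0.72],
  [-0.184,0.135,-0.003,0,0,-0.9],
  [-0.221,0.162,-0.003,0,0,-1.08],
  [-0.257,0.189,-0.004,0,0,-1.26],
  [-0.294,0.216,-0.004,0,0,-1.44],
], grip=1)

```text
clock: 1.1
tool_pos: [0.4553, -0.2988, 0.2305]
orientation: [180.0, 0.0, -73.2]
force: [1.2, 0.1, 0.3]
opening: 0.0872
gripper_force: 0.0
```

>>> carry_out([
  [0,0,0,0,0,-0.139],
  [0,0,0,0,0,-0.139],
  [0,0,0,0,0,-0.139],
])

```text
clock: 1.48
tool_pos: [0.4546, -0.3005, 0.2304]
orientation: [180.0, 0.0, -65.8]
force: [0.3, -0.6, 0.2]
opening: 0.0881
gripper_force: 0.0
```

```bash
python3 - <<'E'
from h import *
im,K,E=shot("wrist"); save("w1",im); np.savez("w1",im=im,K=K,E=E); T,o=tool()
print(o["tool_pos"],o["orientation"],o["clock"],o["force"])
dark=(im.max(2)<55).astype(np.uint8); u,v=proj(K,E,[.455,-.299,.0835]); print(u,v)
n,l,s,c=cv2.connectedComponentsWithStats(dark)
for k in range(1,n):
    if s[k,4]>300:
        r=cv2.minAreaRect(max(cv2.findContours((l==k).astype(np.uint8),0,2)[0],key=cv2.contourArea)); P=np.array([ray(K,E,*p,.0835) for p in cv2.boxPoints(r)]); e=P[1]-P[0],P[2]-P[1]
        print(s[k],np.round(r[0],1),P.mean(0).round(4),[round(float(np.linalg.norm(x)),4) for x in e],[round(float(np.degrees(np.arctan2(x[1],x[0]))),1) for x in e])
E
```

```text
[ 0.45455456 -0.30060407  0.23039125] [ 1.79983418e+02  1.37768826e-02 -6.57843806e+01] 1.525 [-0.13520723  0.05048254  0.22938526]
322.37227826184983 187.23097499841384
[   0    0   25   52 1010] [12.  25.5] [ 0.7349 -0.3182  0.0835] [0.0188, 0.038] [-155.8, 101.2]
[ 469    0  169  249 6800] [546.7 115.4] [ 0.3066 -0.424   0.0835] [0.2263, 0.0285] [-91.6, 178.0]
[    0   231   640   156 28436] [319.4 317.6] [ 0.3968 -0.1711  0.0835] [0.1794, 0.6051] [-81.8, -158.4]
[ 485  233  155  101 5261] [562. 283.] [ 0.2017 -0.3052  0.0835] [0.1438, 0.1116] [-155.8, 127.8]
[160 238  74  35 701] [201.6 267. ] [ 0.5288 -0.1791  0.0835] [0.0786, 0.0305] [-129.3, 135.1]
```

View pics/w1.png

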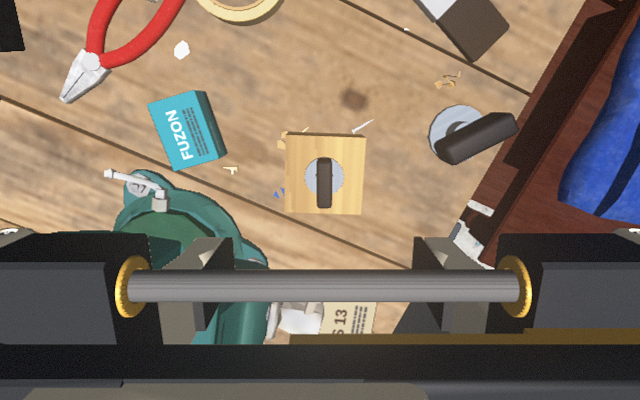

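The wrist view shows the stand at (325,173), with the stud's bar at (324,187). That is within 2 mm of the prediction, and the bar is parallel to the tool's x. The vise is at the left. I'll check that the gripper body clears it at grasp height.

```bash
python3 - <<'E'
from h import *
c=np.array([.455,-.2995]); a=np.radians(-65.7); x=np.array([np.cos(a),np.sin(a)]); y=np.array([np.sin(a),-np.cos(a)])
out=[]
for n,(u0,v0,w,h) in (("top0",(260,120,200,150)),("scene0",(270,130,200,150))):
    d=np.load(n+".npz"); im=cv2.resize(d["im"][v0:v0+h,u0:u0+w],None,fx=3,fy=3)
    f=lambda P:((proj(d["K"],d["E"],P)-[u0,v0])*3).round().astype(int).tolist()
    for z,col in((.121,(255,0,0)),(.175,(255,255,0))):
        cv2.polylines(im,[np.array([f([*(c+sx*.039*x+sy*.0965*y),z]) for sx,sy in((1,1),(1,-1),(-1,-1),(-1,1))])],True,col,1)
    P=c-.039*x+.0965*y
    out.append(im); 
    if n=="top0": print("vise edge at z .175/.12:",[ray(d["K"],d["E"],u,v,z).round(3).tolist() for u,v in((355,165),(357,228),(357,195)) for z in(.175,.12)],P)
save("body",cv2.resize(np.vstack(out),None,fx=.66,fy=.66))
E
```

```text
vise edge at z .175/.12: [[0.606, -0.209, 0.175], [0.618, -0.216, 0.12], [0.468, -0.215, 0.175], [0.471, -0.222, 0.12], [0.539, -0.215, 0.175], [0.548, -0.221, 0.12]] [ 0.35100052 -0.30366641]
```

View pics/body.png

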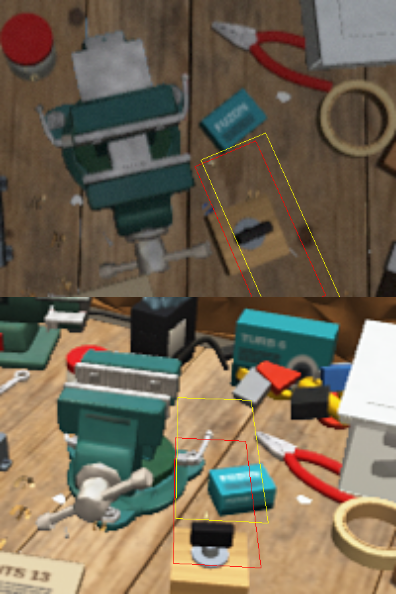

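The body clears the vise by about 12 mm, so I'll go down and grip.

>>> carry_out([
  [-0.001,0,0.03,0,0,0],
  [-0.001,0,0.07,0,0,0],
  [-0.001,0,0.11,0,0,0],
  [-0.001,0,0.145,0,0,0],
  [-0.001,0,0.165,0,0,0],
  [-0.001,0,0.175,0,0,0],
  [-0.001,0,0.175,0,0,0],
], grip=1)

```text
clock: 2.4
tool_pos: [0.4542, -0.2996, 0.0553]
orientation: [180.0, 0.0, -65.7]
force: [-0.5, 0.5, 0.1]
opening: 0.0878
gripper_force: 0.0
```

>>> carry_out([
  [0,0,0,0,0,0],
  [0,0,0,0,0,0],
  [0,0,0,0,0,0],
  [0,0,0,0,0,0],
  [0,0,0,0,0,0],
  [0,0,0,0,0,0],
  [0,0,0,0,0,0],
  [0,0,0,0,0,0],
], grip=-1)

```text
clock: 3.4
tool_pos: [0.4545, -0.2993, 0.0555]
orientation: [180.0, 0.0, -65.6]
force: [-0.2, -0.6, -0.2]
opening: 0.0152
gripper_force: 30.0
```

>>> carry_out([
  [0,0,-0.01,0,0,0],
  [0,0,-0.03,0,0,0],
  [0,0,-0.065,0,0,0],
  [0,0,-0.105,0,0,0],
  [0,0,-0.145,0,0,0],
  [0,0,-0.185,0,0,0],
  [0,0,-0.215,0,0,0],
  [0,0,-0.225,0,0,0],
])

```text
clock: 4.4
tool_pos: [0.455, -0.2995, 0.2831]
orientation: [-179.8, -0.1, -65.6]
force: [-0.1, 0.2, -1.8]
opening: 0.0156
gripper_force: 30.0
```

```bash
python3 - <<'E'
from h import *
d=np.load("top0.npz"); im,K,E=d["im"],d["K"],d["E"]
m=np.zeros(im.shape[:2],np.uint8); m[222:240,230:256]=im[222:240,230:256].max(2)<60
n,l,s,c=cv2.connectedComponentsWithStats(m); k=1+np.argmax(s[1:,4]); print(s[k],c[k])
S=ray(K,E,*c[k],.055); print("slot",S.round(4))
r=cv2.minAreaRect(cv2.findContours((l==k).astype(np.uint8),0,2)[0][0]);print(r)
for u,v in((280,185),(284,165),(298,215),(300,240),(290,195)): print(u,v,[ray(K,E,u,v,z).round(3)[:2].tolist() for z in(.175,.13)])
T,o=tool(); print(o["tool_pos"],o["orientation"],o["opening"],o["force"])
yaw=np.radians(-82.8); x=np.array([np.cos(yaw),np.sin(yaw)])
V=np.append(S[:2]-.052*x,.2795); print("view",V,"tool shift",T[:3,:3].T@(V-T[:3,3]))
E
```

```text
[235 228  14   6  57] [241.57894737 230.45614035]
slot [0.4626 0.0508 0.055 ]
((241.4959259033203, 230.45492553710938), (4.074108600616455, 13.218217849731445), 84.80557250976562)
280 185 [[0.557, -0.047], [0.564, -0.044]]
284 165 [[0.601, -0.054], [0.611, -0.051]]
298 215 [[0.492, -0.088], [0.497, -0.087]]
300 240 [[0.439, -0.094], [0.44, -0.093]]
290 195 [[0.535, -0.069], [0.542, -0.067]]
[ 0.455046   -0.29951451  0.28309406] [-1.79838844e+02 -1.40376647e-01 -6.55869154e+01] 0.015599339322550667 [-0.14671879  0.16955197 -1.77427422]
view [0.45607561 0.10243424 0.2795    ] tool shift [-0.36559239 -0.1670597   0.00316825]
```

>>> carry_out([
  [-0.03,-0.014,0,0,0,0.02],
  [-0.08,-0.037,0,0,0,0.06],
  [-0.135,-0.062,0,0,0,0.11],
  [-0.19,-0.087,0,0,0,0.16],
  [-0.245,-0.112,0,0,0,0.21],
  [-0.3,-0.137,0,0,0,0.26],
  [-0.345,-0.158,0,0,0,0.29],
  [-0.365,-0.167,0,0,0,0.3],
])

```text
clock: 5.4
tool_pos: [0.455, 0.1043, 0.2797]
orientation: [179.9, -0.0, -82.7]
force: [0.7, 0.2, -1.3]
opening: 0.0155
gripper_force: 30.0
```

>>> carry_out([
  [0,0,0.01,0,0,0],
  [0,0,0.04,0,0,0],
  [0,0,0.08,0,0,0],
  [0,0,0.12,0,0,0],
  [0,0,0.14,0,0,0],
  [0,0,0.14,0,0,0],
  [0,0,0.14,0,0,0],
])

```text
clock: 6.28
tool_pos: [0.4561, 0.1017, 0.1411]
orientation: [-180.0, -0.0, -82.8]
force: [0.9, 0.5, -0.3]
opening: 0.0154
gripper_force: 30.0
```

```bash
python3 - <<'E'
from h import *
im,K,E=shot("wrist"); save("w2",im); T,o=tool(); np.savez("w2",im=im,K=K,E=E,T=T)
print(o["tool_pos"],o["orientation"],o["force"],o["opening"]); print(proj(K,E,[.4626,.0508,.056]))
E
```

```text
[0.45629665 0.10196278 0.14142645] [-1.79926438e+02  2.43400384e-02 -8.27940167e+01] [ 0.31236128  0.58506056 -0.99526606] 0.015309299567954782
[323.55150043 133.88298707]
```

View pics/w2.png

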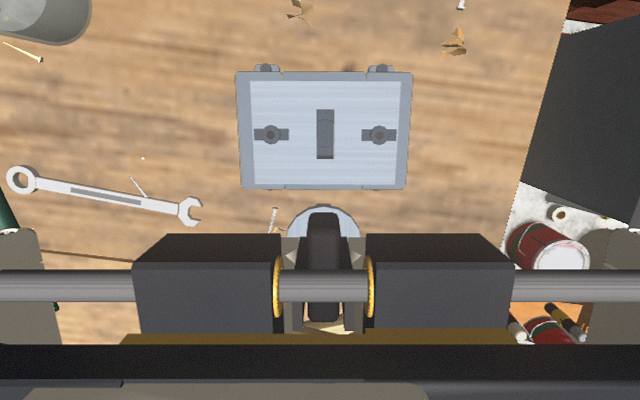

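The wrist view shows the slot at (325,134), upright in the image and within 1 px of the prediction. The screws are at (270,134) and (379,134), and the held stud's collar is at (324,225). I'll measure the slot and collar in this view for a relative fit.

```bash
python3 - <<'E'
from h import *
d=np.load("w2.npz"); im,K,E,T=d["im"],d["K"],d["E"],d["T"]; Ti=np.linalg.inv(T)
g=cv2.cvtColor(im,cv2.COLOR_RGB2GRAY).astype(float)
def edges(p):  # subpixel strongest falling/rising edges
    e=np.gradient(p); f=lambda i:i+0.5*(e[i-1]-e[i+1])/(e[i-1]-2*e[i]+e[i+1]); return f(int(np.argmin(e))),f(int(np.argmax(e)))
l=[edges(g[v,300:350]) for v in range(116,152,3)]; l=np.array(l)+300
print("slot sides",l.mean(0).round(2),l.std(0).round(2),"tilt px/px",[np.polyfit(np.arange(116,152,3),l[:,i],1)[0].round(4) for i in(0,1)])
t=np.array([edges(g[95:175,u]) for u in range(320,331,2)])+95; print("slot ends",t.mean(0).round(2),t.std(0).round(2))
uc,vc=l.mean(),t.mean(); S=ray(K,E,uc,vc,.056); print("slot ctr px",uc,vc,"world",S.round(4),"tool",(Ti@np.append(S,1))[:3].round(4))
q=[ray(K,E,a,b,.056) for a,b in((l[:,0].mean(),vc),(l[:,1].mean(),vc),(uc,t[:,0].mean()),(uc,t[:,1].mean()))]
print("size",np.linalg.norm(q[0]-q[1]).round(4),np.linalg.norm(q[2]-q[3]).round(4))
# screws & plate edges
print("row profile",g[134,225:425:1].astype(int).tolist()[::2])
# collar: bright bluish-grey arc
for v in range(206,234,4): print(v,g[v,280:370:2].astype(int).tolist())
E
```

```text
slot sides [316.04 333.54] [0.07 0.26] tilt px/px [np.float64(0.0054), np.float64(-0.0208)]
slot ends [108.86 158.52] [0.02 0.04]
slot ctr px 324.79067775215805 133.68884999193705 world [0.4618 0.0506 0.056 ] tool [0.0517 0.0011 0.0854]
size 0.012 0.0337
row profile [158, 166, 175, 180, 182, 183, 158, 159, 159, 160, 162, 161, 162, 157, 177, 107, 112, 109, 108, 116, 115, 90, 94, 94, 88, 110, 111, 109, 111, 114, 112, 108, 189, 206, 201, 207, 207, 203, 205, 205, 205, 203, 208, 201, 206, 211, 106, 115, 112, 115, 115, 115, 114, 115, 133, 204, 204, 202, 203, 201, 205, 203, 203, 203, 205, 204, 204, 203, 167, 110, 110, 112, 93, 111, 111, 111, 100, 101, 102, 104, 114, 116, 109, 110, 109, 106, 192, 157, 161, 162, 160, 163, 166, 180, 180, 180, 183, 185, 188, 181]
206 [170, 166, 168, 161, 158, 159, 159, 162, 158, 164, 165, 164, 162, 162, 159, 131, 123, 97, 93, 92, 94, 112, 124, 98, 94, 94, 113, 120, 153, 167, 166, 166, 166, 160, 158, 160, 160, 162, 161, 168, 167, 166, 165, 167, 166]
210 [178, 173, 172, 169, 170, 170, 168, 158, 164, 165, 164, 151, 103, 117, 186, 197, 198, 201, 205, 206, 201, 200,
[... 490 characters left out ...]
95, 196, 195, 131, 177, 176, 179, 174, 174, 169, 166, 167]
222 [153, 155, 160, 163, 165, 158, 121, 203, 196, 196, 197, 197, 201, 200, 93, 54, 56, 54, 56, 55, 60, 49, 55, 59, 58, 52, 51, 50, 58, 49, 202, 201, 196, 198, 198, 191, 198, 141, 150, 159, 158, 153, 154, 152, 153]
226 [158, 156, 157, 161, 127, 163, 196, 203, 196, 197, 193, 198, 198, 202, 44, 48, 55, 53, 52, 52, 54, 52, 53, 57, 53, 55, 50, 52, 54, 45, 174, 199, 196, 196, 199, 192, 198, 198, 178, 125, 154, 157, 151, 149, 149]
230 [160, 112, 143, 160, 171, 196, 199, 199, 194, 196, 196, 199, 199, 167, 52, 55, 64, 61, 62, 59, 59, 64, 63, 57, 59, 59, 63, 63, 60, 56, 164, 200, 194, 195, 195, 193, 191, 198, 203, 189, 148, 158, 164, 164, 167]
```

The slot measures 12.0 x 33.7 mm, as specified. Relative to the stud in hand it lies at tool x +51.2 mm and y +0.8 mm. I'll move above it and then come down gently.

>>> carry_out([
  [0.02,0,0,0,0,0],
  [0.04,0.0008,0,0,0,0],
  [0.0512,0.0008,0,0,0,0],
  [0.0512,0.0008,0.015,0,0,0],
  [0.0512,0.0008,0.035,0,0,0],
  [0.0512,0.0008,0.046,0,0,0],
  [0.0512,0.0008,0.046,0,0,0],
  [0.0512,0.0008,0.046,0,0,0],
])

```text
clock: 7.32
tool_pos: [0.4619, 0.0514, 0.0952]
orientation: [-179.9, 0.0, -82.8]
force: [0.7, -0.3, -1.3]
opening: 0.0154
gripper_force: 30.0
```

>>> carry_out([
  [0,0,0.002,0,0,0],
  [0,0,0.004,0,0,0],
  [0,0,0.006,0,0,0],
  [0,0,0.0075,0,0,0],
  [0,0,0.0075,0,0,0],
])

```text
clock: 7.95
tool_pos: [0.4613, 0.0511, 0.0869]
orientation: [180.0, -0.0, -82.8]
force: [0.4, 0.5, -0.9]
opening: 0.0152
gripper_force: 30.0
```

Already about 3 mm below the plate's face with no force, so the head is in the slot. I'll continue.

>>> carry_out([
  [0,0,0.0015,0,0,0],
  [0,0,0.003,0,0,0],
  [0,0,0.0045,0,0,0],
  [0,0,0.006,0,0,0],
  [0,0,0.0075,0,0,0],
  [0,0,0.009,0,0,0],
  [0,0,0.009,0,0,0],
])

```text
clock: 8.82
tool_pos: [0.4615, 0.0512, 0.0781]
orientation: [-180.0, -0.0, -82.8]
force: [-0.3, -1.0, 2.4]
opening: 0.0158
gripper_force: 30.0
```

>>> carry_out([
  [0,0,0.0015,0,0,0],
  [0,0,0.003,0,0,0],
  [0,0,0.0045,0,0,0],
  [0,0,0.0055,0,0,0],
  [0,0,0.0055,0,0,0],
])

```text
clock: 9.45
tool_pos: [0.4616, 0.0512, 0.0726]
orientation: [-180.0, -0.0, -82.8]
force: [-2.3, -0.5, 5.0]
opening: 0.0155
gripper_force: 30.0
```

>>> carry_out([
  [0,0,0.0004,0,0,0],
  [0,0,0.0008,0,0,0],
  [0,0,0.0008,0,0,0],
])

```text
clock: 9.82
tool_pos: [0.4616, 0.0512, 0.0719]
orientation: [-180.0, -0.0, -82.8]
force: [-1.2, -0.4, 6.3]
opening: 0.0156
gripper_force: 30.0
```

>>> carry_out([
  [0,0,0.0003,0,0,0],
  [0,0,0.0006,0,0,0],
  [0,0,0.0006,0,0,0],
])

```text
clock: 10.2
tool_pos: [0.4616, 0.0512, 0.0714]
orientation: [-180.0, -0.0, -82.8]
force: [-2.1, -0.0, 7.1]
opening: 0.0156
gripper_force: 30.0
```

Nearly landed. The turn is counterclockwise seen from above, away from the vise, and starts with a small piece to check forces.

>>> carry_out([
  [0,0,0,0,0,-0.06],
  [0,0,0,0,0,-0.14],
  [0,0,0,0,0,-0.22],
  [0,0,0,0,0,-0.3],
])

```text
clock: 10.7
tool_pos: [0.4621, 0.0515, 0.0716]
orientation: [-179.9, -0.0, -65.4]
force: [-0.6, -0.4, 6.2]
opening: 0.0156
gripper_force: 30.0
```

>>> carry_out([
  [0,0,0,0,0,-0.08],
  [0,0,0,0,0,-0.18],
  [0,0,0,0,0,-0.28],
  [0,0,0,0,0,-0.36],
  [0,0,0,0,0,-0.4],
])

```text
clock: 11.32
tool_pos: [0.4618, 0.0513, 0.0714]
orientation: [-180.0, -0.0, -42.6]
force: [-1.7, 0.4, 5.7]
opening: 0.0155
gripper_force: 30.0
```

>>> carry_out([
  [0,0,0,0,0,-0.1],
  [0,0,0,0,0,-0.22],
  [0,0,0,0,0,-0.34],
  [0,0,0,0,0,-0.46],
  [0,0,0,0,0,-0.58],
  [0,0,0,0,0,-0.7],
  [0,0,0,0,0,-0.82],
  [0,0,0,0,0,-0.871],
])

```text
clock: 12.32
tool_pos: [0.4614, 0.0508, 0.0714]
orientation: [180.0, 0.0, 7.4]
force: [-2.0, -1.9, 7.8]
opening: 0.0153
gripper_force: 30.0
```

>>> carry_out([
  [0,0,0,0,0,0],
  [0,0,0,0,0,0],
])

```text
clock: 12.58
tool_pos: [0.4613, 0.0508, 0.0714]
orientation: [180.0, 0.0, 7.2]
force: [-2.1, -2.2, 9.4]
opening: 0.0153
gripper_force: 30.0
```

Quarter turn done. Now let it rise 6.5 mm.

>>> carry_out([
  [0,0,-0.001,0,0,0],
  [0,0,-0.002,0,0,0],
  [0,0,-0.003,0,0,0],
  [0,0,-0.004,0,0,0],
  [0,0,-0.005,0,0,0],
  [0,0,-0.0055,0,0,0],
  [0,0,-0.0055,0,0,0],
])

```text
clock: 13.45
tool_pos: [0.4613, 0.0511, 0.0767]
orientation: [180.0, 0.0, 7.2]
force: [-0.8, -2.4, 3.2]
opening: 0.0152
gripper_force: 30.0
```

>>> carry_out([
  [0,0,-0.0005,0,0,0],
  [0,0,-0.0008,0,0,0],
  [0,0,-0.0008,0,0,0],
])

```text
clock: 13.82
tool_pos: [0.4614, 0.0512, 0.0775]
orientation: [-180.0, 0.0, 7.2]
force: [-0.8, -1.8, 3.3]
opening: 0.0155
gripper_force: 30.0
```

>>> carry_out([
  [0,0,0,0,0,0],
  [0,0,0,0,0,0],
  [0,0,0,0,0,0],
  [0,0,0,0,0,0],
  [0,0,0,0,0,0],
  [0,0,0,0,0,0],
  [0,0,0,0,0,0],
  [0,0,0,0,0,0],
], grip=0)

```text
clock: 14.82
tool_pos: [0.4614, 0.0512, 0.0775]
orientation: [-180.0, -0.0, 7.2]
force: [0.2, -0.4, 0.6]
opening: 0.0438
gripper_force: 0.0
```

Released. Retreat straight up and look.

>>> carry_out([
  [0,0,-0.01,0,0,0],
  [0,0,-0.03,0,0,0],
  [0,0,-0.06,0,0,0],
  [0,0,-0.09,0,0,0],
  [0,0,-0.12,0,0,0],
  [0,0,-0.14,0,0,0],
  [0,0,-0.15,0,0,0],
  [0,0,-0.15,0,0,0],
])

```text
clock: 15.82
tool_pos: [0.4615, 0.0513, 0.228]
orientation: [-180.0, -0.1, 7.2]
force: [0.8, 0.3, -0.3]
opening: 0.0436
gripper_force: 0.0
```

```bash
python3 - <<'E'
from h import *
im,K,E=shot("wrist"); T,o=tool(); print(o["clock"],o["tool_pos"],o["force"])
sc,K2,E2=shot("scene"); S=np.array([.4615,.0511,.106])
u,v=proj(K,E,S); print("bar top exp",u,v)
u2,v2=proj(K2,E2,S).astype(int); print(u2,v2)
d=(im.max(2)<60).astype(np.uint8); m=np.zeros_like(d); a,b=int(u),int(v); m[max(b-50,0):b+50,a-50:a+50]=d[max(b-50,0):b+50,a-50:a+50]
n,l,s,c=cv2.connectedComponentsWithStats(m); k=1+np.argmax(s[1:,4]); print(s[k],c[k],cv2.minAreaRect(max(cv2.findContours((l==k).astype(np.uint8),0,2)[0],key=cv2.contourArea)))
save("end",np.hstack([cv2.resize(im[60:230,220:420],(400,340)),cv2.resize(sc[v2-50:v2+50,u2-58:u2+58],(394,340))]))
E
```

```text
15.875 [0.46113149 0.05115049 0.22718235] [-0.38503613  0.11190822 -0.3405293 ]
bar top exp 323.58423314146023 193.8041764736681
243 188
[274 238   3   2   4] [275.25 238.25] ((275.0, 238.5), (1.0, 2.0), 90.0)
```

View pics/end.png

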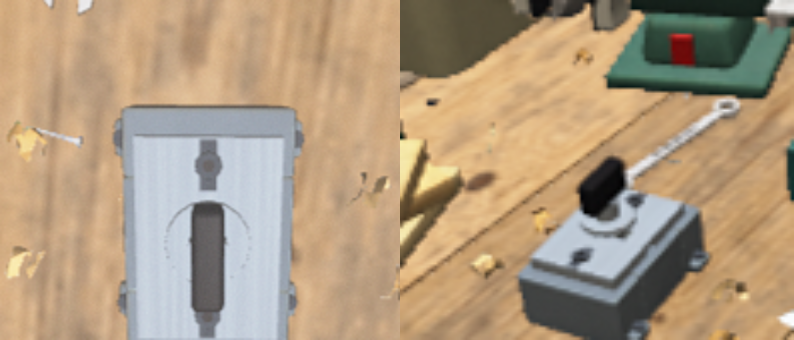

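The stud stands upright on the plate, with its bar along the fixture's x and centred at about (324,192), against (324,194) expected. Nothing around it appears disturbed in these crops, so I'm handing in.

```bash
python3 -c "
from h import *
print(workorder.close_job())"
```

```text
the job is handed in; nothing more can be done
None
```

The T-stud is in the fixture, pressed down, turned a quarter turn and released; it was standing upright when I handed the job in at about 16 s, with about 9 N the highest force reading (the judge's verdict was not shown).

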